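Hold the spring clip open astride the recipe card

ROBOT

A 6-joint arm with a two-finger parallel gripper is mounted at the origin on the work surface. World frame = base frame: x ahead of the robot, y to its left, z up, the work surface at z = 0. Lengths are in mm, angles in rad, forces in N, time in s.
With the tool pointing down it reaches from about 350 to 875 mm from the base axis. Payload 4.2 kg.
Tool frame: the origin (TCP) lies midway between the tips of the shut fingers; the grasp point (between the pads) lies 19 mm behind it; z points along the fingers, y is the direction in which the jaws open and shut (so a half turn about z gives the same grasp; the last joint's range is limited). The gripper opens to 85 mm and grips with 20 to 120 N. Pads are 22 mm wide; open, the fingers measure 114 mm over their backs; the gripper's body (76 mm by 85 mm) begins 54 mm behind the grasp point. The pads swing forward as they close: fully open they stand 13 mm farther back than shut.
Start: joints at [1.496, 0.385, 0.008, 0, -1.194, -0.259], TCP at [204.74, 590.492, 231.312] pointing down, gripper open.
Joint ranges: [-3.14, 3.14], [-1.21, 2.06], [-1.07, 1.41], [-3.16, 2.05], [-2.99, -0.16], [-3.1, 3.1]. Speed limits (rad/s): [2.79, 2.79, 3.14, 3.14, 3.14, 3.14].

INTERFACE

Orientations are given as a unit quaternion [x, y, z, w].
In Python, from bench import arm gives the robot as it stands.
- The arm moves only by the tool send_rows, never from a script. Its arguments are lists of equal length, an entry for each row: "translation": the shift along the tool's x, y, z in mm, a list of three; "dr": the turn, a rotation vector about the tool's x, y, z in degrees, a list of three; "grip": the finger opening in mm, from 0 to 85.4. In form: {"translation": [[dx, dy, dz], ...], "dr": [[ax, ay, az], ...], "grip": [grip, ...]}. A call has exactly 5 rows; each row shifts and turns the commanded pose from where the row before left it, along the tool's axes as they then stand; what a row does not reach is not made up. A row lasts 1/8 s, in which the tool goes at most 62.5 mm and 10.7 degrees, less where a joint would pass 70% of its speed; a pose out of reach is approached as far as the arm can. A call with a gripper value outside its range is refused whole. The fingers move at their own pace and stop on an object; the grip force is fixed at half the most. Time passes only in rows, so rows that do not move let the fingers close, or fill a call up. It gives the time, the measured TCP pose, the force and the opening at its end, in the units of the state.
- arm.read_state(): the state, without advancing time (a new reading comes with each control period).
- arm.get_image(name): name is "scene" or "top"; returns the picture (400x640x3 uint8, red, green, blue); there is no depth.
- arm.camera_info(name): a dict with "fx", "fy", "cx", "cy" (pixels), "cam_to_world" (4x4, takes a point from camera to world coordinates). Camera axes: x right, y down, z forward; pixel columns grow to the right and rows downward; lengths in mm; the calibration is good to about 2 mm. A picture is of the moment at which its call begins. camera_info takes no time and is no camera call.
- arm.job_done(): hands the job in, once; it reports no verdict.
Trained networks look in the newest picture that a camera, given by its name, has taken for a name from the list of things; names that differ only in an ending like _2 or _b are one class to them, and where a whole thing is asked for, a point or a joint stands for the part that bears it (a point fixed in the world has none). Each returns a list of dicts, best first, with "confidence" (0 to 1); they miss things now and then, are a little off and sometimes report something else, mostly with a low value. They report only what shows in the picture. A call takes as long as a camera call.
- arm.search_frame(thing, camera): "xyz" ([x, y, z] in mm, in world coordinates, good to about 4 mm: the middle of the surface that is visible of it).
- arm.place_of(thing, camera): "xyz" ([x, y, z] in mm, in world coordinates, good to about 4 mm: a listed point, or the origin of a listed thing).
The state is a dict: "clock": time; "joints": joint angles; "joint_vel": joint speeds; "joint_efforts": joint torques, N m; "position": TCP position; "ee_rot": TCP orientation; "contact_force": force on the tool from outside, world axes, zero at the start; "wrist_torque": the same for the moment, N m; "gripper_width": finger opening in mm.
Only numpy, scipy, OpenCV 4.12 (cv2) and the standard library are available. Lean on these libraries where they do the work, as an engineer would, in place of code of your own. Each camera call takes 0.05 s, during which the arm holds its last target.

TASK

Pinch the handles of the spring clip together so that its jaws open, lift it off the metal tongue of its block, and hold it wide open astride the middle of the top edge of the taller recipe card, one jaw down each side and nothing of the clip touching the card, so that I can slip a second card in. Finish while still holding the clip open there: do not let it close or let go. Leave the block, both cards in their feet, the cup, the whisk and the jar rack standing where they are.

Things in the scene. Friction and masses are not known exactly. Their poses are not given: they have to be found in the camera images.
- clip: Plain steel spring clip, 86 mm tall, 36 mm wide (y), 80 g, upright: handles up, jaws down. Origin: mid pivot pin (9 mm thick); x: the way handles and jaws move, y along the pin, z up; a half turn about z changes nothing. The frame is fixed to the +x half, so leans by half the joint value when pinched evenly. At the start it grips its block's tongue, pin 74 mm above the block's underside.
- handle_a (a point): Top of the flat handle of the +x half (outer face), 42 mm above the pin. The 3 mm handles splay out 18 degrees from 10 mm either side of the middle at pin height; tops 52 mm apart over the outsides. Pinching them along x (6 N rising to 11 N) opens the jaws to a firm stop: handles then parallel, 23 mm over the outsides, 3 to 47 mm above the pin; the pin sinks some 5 to 9 mm in the fingers meanwhile.
- handle_b (a point): Top of the handle of the -x half (outer face), mirror image of handle_a.
- clip_jaw (a joint): Opening angle between the two halves of the clip, rad: 0 as it grips the 6 mm tongue (lips 6 mm apart), -0.13 shut empty, 0.64 fully open (lips 33 mm apart and 38 to 41 mm below the pin). A spring always drives it shut.
- lip_a (a point): Inner edge of the +x half's lip, mid width, 41.5 mm below the pin. Below the pin each half is a plate running straight down, 9 to 12 mm off the middle, ending 44 mm below the pin in this 5 mm thick lip turned inwards: between lips and pin there is free space for a card edge.
- lip_b (a point): Inner edge of the -x half's lip, mirror image of lip_a.
- clip_block: Oak block 60 x 90 x 30 mm (x, y, z), 0.7 kg, loose on the shelf, with an upright aluminium tongue in the middle of its top: 6 mm thick (x), 50 mm wide (y), 26 mm high. Origin: centre of its underside. The clip starts on the tongue, in line with it (same y direction).
- card_tall: The taller of two stiff plain paper-coloured recipe cards: 3 mm thick (x), 90 mm wide (y), upright in an oak foot 50 x 110 x 22 mm (x, y, z); top edge 120 mm above the underside. Card and foot are one loose piece, 0.5 kg. Origin: centre of the foot's underside. Stands anywhere among the three places along the shelf.
- card_tall_edge (a point): Middle of the top edge of the taller card; axes as the card's (x across its thickness, y along the edge, z up).
- card_short: The shorter recipe card, same make, top edge only 80 mm above the underside of its foot. Not to be used; leave alone.
- cup: Green ceramic cup, 76 mm across, 85 mm tall, origin at the centre of its underside. Leave alone.
- whisk: Steel mini whisk lying on the shelf, about 185 mm long, 35 mm high, origin midway along on its underside. Leave alone.
- jar_rack: Oak slotted rack 130 x 190 mm with six hexagonal glass jars, aluminium caps, 86 mm high in all. Origin: centre of its underside. Leave alone. All these things stand on an oak shelf whose top is 70 mm above the work surface.

How it is judged:
By the outcome, as a careful person would: the job done as asked, in the order asked, and still so for the second after the job is handed in, while the arm keeps its last pose, push and grip.
It also fails if it takes over 32 s, if anything falls off the work surface, if the arm or the gripper's body presses on something with over 40 N, if the wrist force passes 120 N, or if a joint passes its speed limit or range.

## Working session

There is one attempt and no reset: what is moved stays moved. The work goes in short steps, Python scripts to look and compute and a tool call to move; the robot and the scene stay as the last step left them, time stands still between calls to the robot, and variables do not carry over. Pictures are saved under pics/ and viewed, and the job is handed in when it is done.

Besides the shell and the picture viewer there is one more tool, called after "Call:" as name(argument=value, ...), one argument or row to a line, values as JSON. send_rows: Moves the arm, as the interface text tells. Its arguments: {"type":"object","properties":{"translation":{"type":"array"},"dr":{"type":"array"},"grip":{"type":"array"}},"required":["translation","dr","grip"]}

```bash
mkdir -p pics; ls; python3 - <<'E'
from bench import arm
import cv2
s=arm.read_state(); print(s)
for n in ("scene","top"):
    im=arm.get_image(n); cv2.imwrite(f"pics/{n}0.png",im[:,:,::-1]); i=arm.camera_info(n); print(n,i)
    for t in ("clip","clip_block","card_tall","card_tall_edge","card_short","handle_a","cup","jar_rack","whisk"):
        print(t,[(round(d["confidence"],2),[round(float(v),1) for v in d["xyz"]]) for d in arm.place_of(t,n)][:3])
print(arm.read_state()["clock"])
E
```

```text
pics
{'clock': 0.0, 'joints': array([ 1.49558777e+00,  3.85543953e-01,  6.61292153e-03, -5.01937604e-04,
       -1.19397268e+00, -2.58582513e-01]), 'joint_vel': array([-5.00147718e-05,  4.15949219e-04, -7.29134095e-04,  1.38889939e-03,
        2.35171573e-04,  2.03171821e-04]), 'joint_efforts': array([ 9.68204768e-04, -3.92288840e+01,  1.88397628e+01,  4.18595999e+00,
       -4.70694155e-03,  5.11492971e-06]), 'position': array([204.56722523, 589.95584813, 230.22369107]), 'ee_rot': array([ 9.86089277e-01, -1.66213035e-01, -1.35808682e-04,  1.07062262e-03]), 'contact_force': array([ 0.22118831, -0.19384132, -0.52602189]), 'wrist_torque': array([-0.00247566, -0.00708364, -0.0068817 ]), 'gripper_width': 85.17702657181984}
scene {'fx': 492.1281344225923, 'fy': 492.1281344225923, 'cx': 321.1673150539118, 'cy': 201.0585736555555, 'cam_to_world': array([[ 8.26899189e-01,  3.97567654e-01, -3.97715592e-01,
         1.14085728e+03],
       [ 5.62204879e-01, -6.00522720e-01,  5.68593120e-01,
        -8.93289907e+02],
       [-1.27830163e-02, -6.93766836e-01, -7.20086225e-01,
         1.27482867
[... 725 characters left out ...]
  1.87698114e-02, -1.10774229e-02,
        -1.52009749e+01],
       [ 8.44089258e-03, -1.35138329e-01, -9.90790787e-01,
         1.93370339e+03],
       [ 0.00000000e+00,  0.00000000e+00,  0.00000000e+00,
         1.00000000e+00]])}
clip [(0.57, [555.1, -257.9, 144.5])]
clip_block [(0.64, [556.6, -261.0, 69.7]), (0.55, [578.7, -264.2, 189.2])]
card_tall [(0.95, [530.0, 231.1, 66.3])]
card_tall_edge [(0.7, [532.0, 225.1, 190.0])]
card_short [(0.57, [542.6, 18.9, 71.1])]
handle_a [(0.57, [532.7, -244.8, 189.4]), (0.51, [578.8, -264.8, 186.9]), (0.24, [557.4, -258.0, 143.6])]
cup [(0.59, [507.6, -414.7, 70.3])]
jar_rack []
whisk [(0.62, [526.2, -570.2, 70.7]), (0.17, [556.0, -258.1, 67.2])]
1.0
```

```bash
python3 - <<'E'
import cv2
a=cv2.imread("pics/scene0.png");b=cv2.imread("pics/top0.png")
cv2.imwrite("pics/scene0b.png",cv2.resize(a,(800,500)));cv2.imwrite("pics/top0b.png",cv2.resize(b,(800,500)))
import numpy as np
exec(open('/dev/null').read())
E
cat > h.py <<'E'
import numpy as np,cv2
from bench import arm
def proj(n,p):
    i=arm.camera_info(n);T=np.linalg.inv(i["cam_to_world"]);q=T[:3,:3]@np.array(p,float)+T[:3,3]
    return np.array([i["cx"]+i["fx"]*q[0]/q[2],i["cy"]+i["fy"]*q[1]/q[2]])
def onz(n,uv,z):
    i=arm.camera_info(n);M=i["cam_to_world"];d=M[:3,:3]@np.array([(uv[0]-i["cx"])/i["fx"],(uv[1]-i["cy"])/i["fy"],1]);o=M[:3,3]
    return o+d*(z-o[2])/d[2]
def zoom(n,name,c,r,k=8):
    im=cv2.imread(n); x,y=int(c[0]),int(c[1]);x0=max(0,x-r);y0=max(0,y-r)
    s=im[y0:y+r,x0:x+r];cv2.imwrite(name,cv2.resize(s,None,fx=k,fy=k,interpolation=cv2.INTER_CUBIC));print(name,x0,y0)
E
python3 - <<'E'
from h import *
for n in("scene","top"):
  c=proj(n,[556,-258,150]);zoom(f"pics/{n}0.png",f"pics/{n}clip.png",c,36)
  c=proj(n,[531,230,150]);zoom(f"pics/{n}0.png",f"pics/{n}card.png",c,36)
E
```

```text
pics/sceneclip.png 245 223
pics/scenecard.png 326 125
pics/topclip.png 345 166
pics/topcard.png 205 175
```

View pics/scene0b.png

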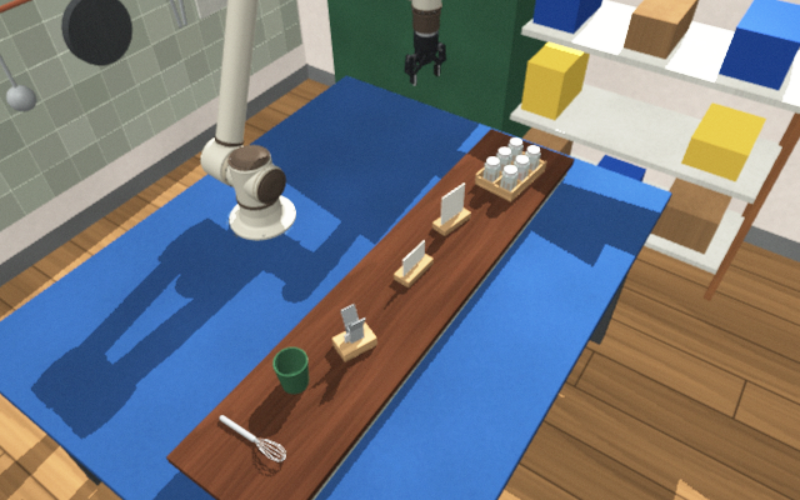

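View pics/top0b.png

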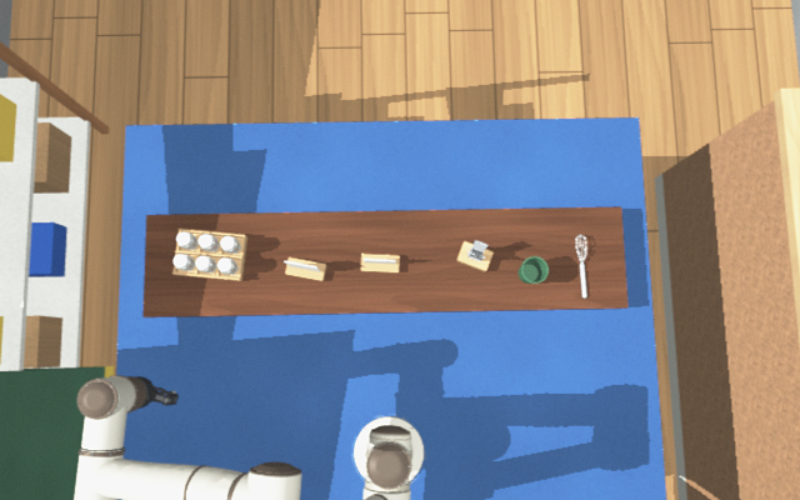

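View pics/topclip.png

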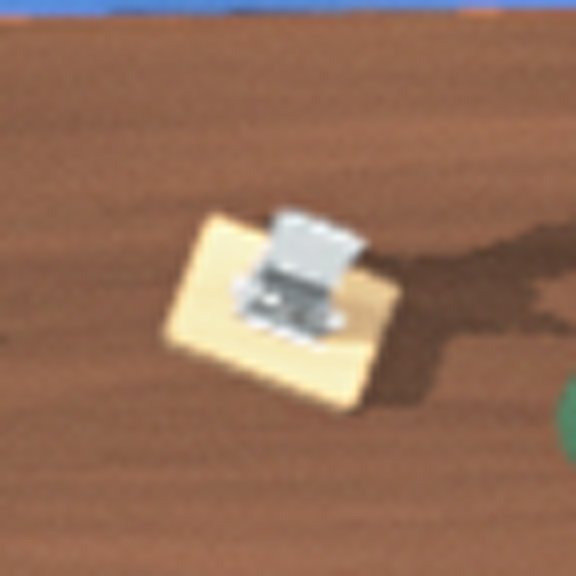

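View pics/topcard.png

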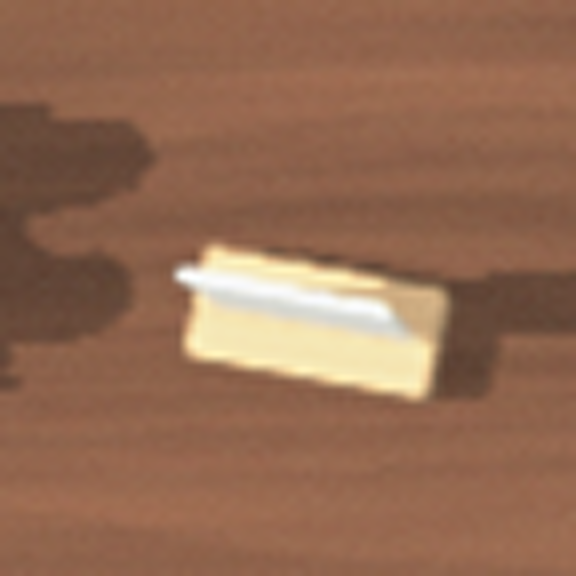

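View pics/sceneclip.png

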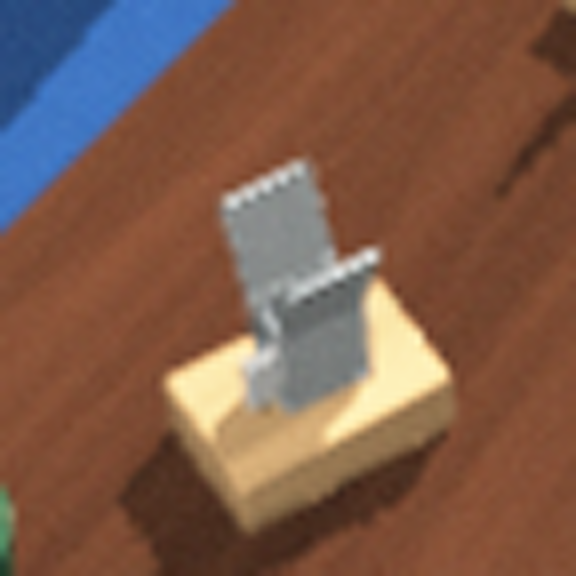

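View pics/scenecard.png

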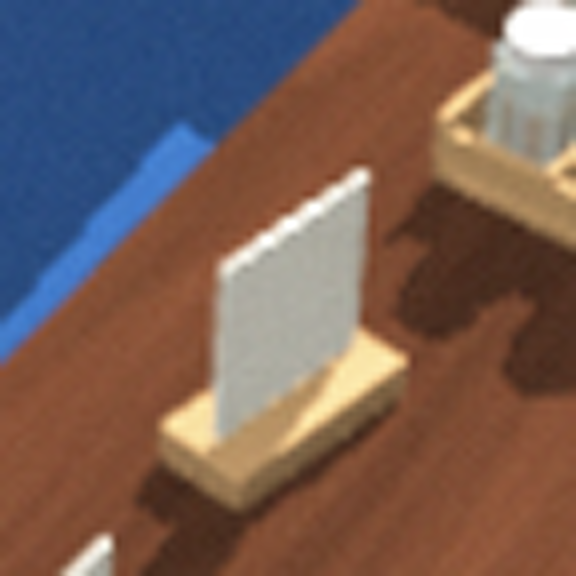

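The top view shows the clip block around pixel (380,203) and the tall card around (244,212), and the shorter card is between them. The scene view agrees with this. I'll fit the poses from picked corners.

```bash
cat > fit.py <<'E'
from h import *
from scipy.optimize import least_squares
def fit(obs,x0,zfree=False):
    def pts(p):
        c,s=np.cos(p[2]),np.sin(p[2]);r=[]
        for n,org,z,uv in obs:
            w=[p[0]+c*z[0]-s*z[1],p[1]+s*z[0]+c*z[1],z[2]]
            r.append(proj(n,w)-(np.array(org)+(np.array(uv)+.5)/8-.5))
        return np.array(r)
    s=least_squares(lambda p:pts(p).ravel(),x0,loss="soft_l1",x_scale=[10,10,.1])
    return s.x,pts(s.x)
if __name__=="__main__":
    S="scene";T="top"
    b=[(S,(245,223),(30,-45,100),(240,492)),(S,(245,223),(-30,-45,100),(165,383)),(S,(245,223),(30,45,100),(450,378)),(S,(245,223),(-30,45,100),(378,275)),(S,(245,223),(30,-45,70),(250,532)),
     (T,(345,166),(30,45,100),(212,212)),(T,(345,166),(30,-45,100),(400,290)),(T,(345,166),(-30,45,100),(168,335)),(T,(345,166),(-30,-45,100),(350,402))]
    h=[(S,(245,223),(-26,-18,186),(222,203)),(S,(245,223),(-26,18,186),(303,162)),(S,(245,223),(26,-18,186),(290,300)),(S,(245,223),(26,18,186),(380,252)),
     (T,(345,166),(26,18,186),(282,210)),(T,(345,166),(26,-18,186),(368,242))]
    c=[(S,(326,125),(0,-45,190),(220,270)),(S,(326,125),(0,45,190),(365,170)),(S,(326,125),(-25,-55,92),(160,432)),(S,(326,125),(25,-55,92),(238,490)),(S,(326,125),(25,55,92),(405,357)),
     (T,(205,175),(0,45,190),(178,272)),(T,(205,175),(0,-45,190),(385,303)),(T,(205,175),(25,55,92),(207,245)),(T,(205,175),(25,-55,92),(447,290))]
    for nm,o,x0 in (("block",b,(556,-258,-.37)),("handles",h,(556,-258,-.37)),("card",c,(531,230,-.15))):
        for sel in (o,[k for k in o if k[0]==S],[k for k in o if k[0]==T]):
            p,r=fit(sel,x0);print(nm,p[:2].round(1),np.degrees(p[2]).round(1),np.abs(r).max(1).round(1))
E
python3 fit.py
```

```text
block [ 556.3 -257.9] -23.1 [0.1 0.8 0.8 0.7 0.9 0.3 0.7 0.4 0.6]
block [ 556.8 -258. ] -23.3 [0.2 0.7 1.  0.6 1. ]
block [ 555.5 -257.9] -23.1 [0.1 0.5 0.4 0.8]
handles [ 556.6 -255.5] -22.6 [0.8 0.5 0.1 0.3 0.3 0.7]
handles [ 557.1 -255.4] -22.2 [0.6 0.5 0.2 0.3]
handles [ 555.  -256.4] -22.0 [0.4 0.4]
card [528.8 229.8] -10.7 [0.3 0.2 0.8 1.1 0.4 0.4 0.7 0.1 0.6]
card [528.9 228.3] -10.1 [0.5 0.4 0.5 0.8 0.2]
card [529.  230.7] -11.3 [0.2 0.7 0.3 0.5]
```

```bash
cat > plan.py <<'E'
import sys
from h import *
from scipy.spatial.transform import Rotation as R
def plan(pos,yaw,n,R0=None,p0=None,pr=True):
    """rows of constant world shift; tool y axis to end at heading yaw(deg)+180, tool down"""
    s=arm.read_state();p=np.array(s["position"]);q=R.from_quat(s["ee_rot"])
    a=np.radians(yaw+180);ty=[np.cos(a),np.sin(a),0];tz=[0,0,-1];tx=np.cross(ty,tz)
    G=R.from_matrix(np.array([tx,ty,tz]).T)
    w=(q.inv()*G).as_rotvec()
    d=(np.array(pos)-p)/n;cur=q
    print("clock",s["clock"],"pos",p.round(1),"F",np.round(s["contact_force"],1),"w",round(s["gripper_width"],1),"turn",np.degrees(w).round(2))
    t=[];
    for i in range(n):
        t.append((cur.inv().apply(d)).round(1).tolist());cur=cur*R.from_rotvec(w/n)
    if pr:
      for i in range(0,n,5):print(t[i:i+5])
      print("dr/row",np.degrees(w/n).round(2))
if __name__=="__main__":
    a=list(map(float,sys.argv[1:]));plan(a[:3],a[3],int(a[4]))
E
python3 plan.py 556.4 -256.5 255 -22.7 20
```

```text
clock 1.0 pos [204.7 590.5 231.3] F [ 0.3  0.1 -1.2] w 85.3 turn [ 0.    0.   93.57]
[[30.5, 34.2, -1.2], [33.2, 31.6, -1.2], [35.7, 28.8, -1.2], [37.9, 25.8, -1.2], [39.9, 22.7, -1.2]]
[[41.6, 19.3, -1.2], [43.0, 15.9, -1.2], [44.2, 12.3, -1.2], [45.0, 8.7, -1.2], [45.6, 5.0, -1.2]]
[[45.8, 1.2, -1.2], [45.8, -2.5, -1.2], [45.4, -6.2, -1.2], [44.8, -9.9, -1.2], [43.8, -13.5, -1.2]]
[[42.6, -17.1, -1.2], [41.0, -20.5, -1.2], [39.2, -23.8, -1.2], [37.1, -26.9, -1.2], [34.8, -29.8, -1.2]]
dr/row [0.   0.   4.68]
```

Call:
send_rows(
  translation=[
    [30, 34, -1],
    [33, 32, -1],
    [36, 29, -1],
    [38, 26, -1],
    [40, 23, -1],
  ],
  dr=[
    [0, 0, 4.7],
    [0, 0, 4.7],
    [0, 0, 4.7],
    [0, 0, 4.7],
    [0, 0, 4.7],
  ],
  grip=[85, 85, 85, 85, 85],
)

```text
clock: 1.62
position: [292.4, 376.6, 236.6]
ee_rot: [0.931, -0.365, 0.0, -0.0]
contact_force: [1.2, 0.8, -0.2]
gripper_width: 85.0
```

Call:
send_rows(
  translation=[
    [42, 19, -1],
    [43, 16, -1],
    [44, 12, -1],
    [45, 9, -1],
    [46, 5, -1],
  ],
  dr=[
    [0, 0, 4.7],
    [0, 0, 4.7],
    [0, 0, 4.7],
    [0, 0, 4.7],
    [0, 0, 4.7],
  ],
  grip=[85, 85, 85, 85, 85],
)

```text
clock: 2.25
position: [380.1, 164.3, 241.8]
ee_rot: [0.837, -0.546, 0.0, -0.001]
contact_force: [0.5, 1.7, -0.2]
gripper_width: 84.9
```

Call:
send_rows(
  translation=[
    [46, 1, -1],
    [46, -3, -1],
    [45, -6, -1],
    [45, -10, -1],
    [44, -13, -1],
  ],
  dr=[
    [0, 0, 4.7],
    [0, 0, 4.7],
    [0, 0, 4.7],
    [0, 0, 4.7],
    [0, 0, 4.7],
  ],
  grip=[85, 85, 85, 85, 85],
)

```text
clock: 2.88
position: [467.3, -48.2, 246.7]
ee_rot: [0.708, -0.706, 0.0, -0.0]
contact_force: [0.4, 0.9, -0.0]
gripper_width: 84.6
```

Call:
send_rows(
  translation=[
    [43, -17, -1],
    [41, -20, -1],
    [39, -24, -1],
    [37, -27, -1],
    [35, -30, -1],
  ],
  dr=[
    [0, 0, 4.7],
    [0, 0, 4.7],
    [0, 0, 4.7],
    [0, 0, 4.7],
    [0, 0, 4.7],
  ],
  grip=[85, 85, 85, 85, 85],
)

```text
clock: 3.5
position: [553.8, -260.8, 251.4]
ee_rot: [-0.55, 0.835, -0.0, 0.0]
contact_force: [0.4, 1.6, 0.0]
gripper_width: 85.3
```

```bash
python3 plan.py 556.4 -256.5 200 -22.7 5
```

```text
clock 3.5 pos [ 553.8 -260.8  251.4] F [0.4 1.6 0. ] w 85.3 turn [-0.01  0.   -0.58]
[[-1.0, -0.1, 10.3], [-1.0, -0.1, 10.3], [-1.0, -0.1, 10.3], [-1.0, -0.1, 10.3], [-1.0, -0.1, 10.3]]
dr/row [-0.    0.   -0.12]
```

Call:
send_rows(
  translation=[
    [-1, 0, 10],
    [-1, 0, 10],
    [-1, 0, 10],
    [-1, 0, 10],
    [-1, -0.5, 11],
  ],
  dr=[
    [0, 0, -0.3],
    [0, 0, -0.3],
    [0, 0, 0],
    [0, 0, 0],
    [0, 0, 0],
  ],
  grip=[85, 85, 85, 85, 85],
)

```text
clock: 4.12
position: [555.8, -254.2, 200.0]
ee_rot: [-0.556, 0.831, -0.0, 0.0]
contact_force: [0.1, -0.0, -0.4]
gripper_width: 85.3
```

```bash
python3 plan.py 556.4 -256.5 147 -22.7 5; python3 - <<'E'
from h import *
for n in("scene","top"):
  cv2.imwrite(f"pics/{n}1.png",arm.get_image(n)[:,:,::-1]);c=proj(n,[556,-258,180]);zoom(f"pics/{n}1.png",f"pics/{n}1z.png",c,36)
E
```

```text
clock 4.125 pos [ 555.8 -254.2  200. ] F [ 0.1 -0.  -0.4] w 85.3 turn [-0.03  0.    0.24]
[[0.4, -0.3, 10.6], [0.4, -0.3, 10.6], [0.4, -0.3, 10.6], [0.4, -0.3, 10.6], [0.4, -0.3, 10.6]]
dr/row [-0.01  0.    0.05]
pics/scene1z.png 245 216
pics/top1z.png 346 164
```

View pics/scene1z.png

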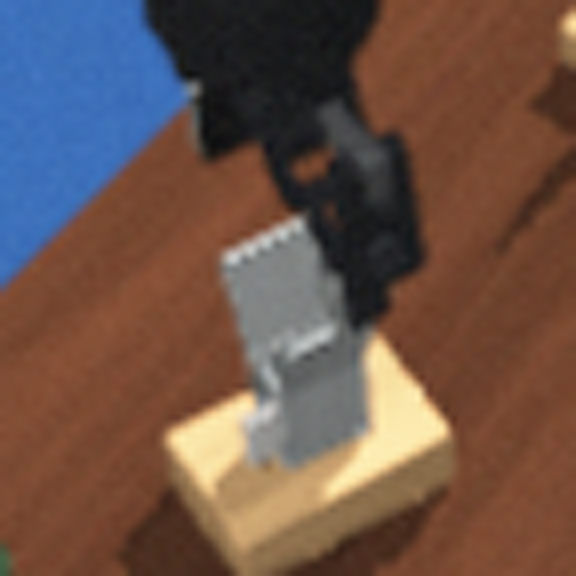

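View pics/top1z.png

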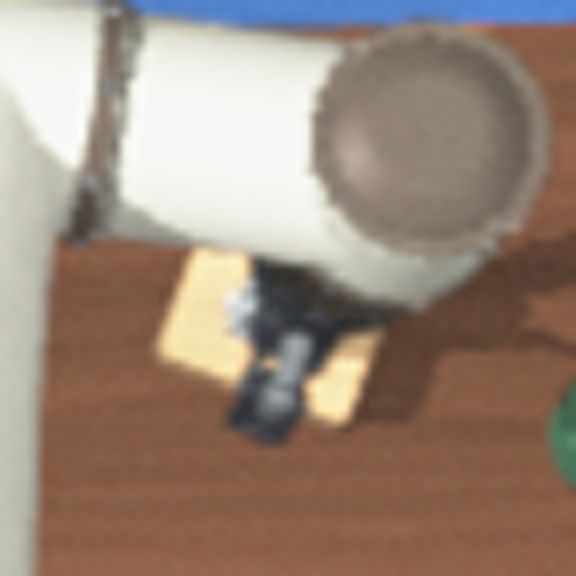

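The scene view shows the fingers straddling the handles: the near finger is at (370,310) in the zoom, outside the near handle. Next I lower, then close.

Call:
send_rows(
  translation=[
    [0.5, -0.4, 11],
    [0.5, -0.4, 11],
    [0.5, 0, 11],
    [0.5, 0, 11],
    [0, 0, 12],
  ],
  dr=[
    [0, 0, 0.2],
    [0, 0, 0],
    [0, 0, 0],
    [0, 0, 0],
    [0, 0, 0],
  ],
  grip=[85, 85, 85, 85, 85],
)

```text
clock: 4.85
position: [555.7, -257.1, 143.5]
ee_rot: [-0.554, 0.833, -0.0, -0.0]
contact_force: [0.4, 0.1, 0.4]
gripper_width: 85.1
```

Call:
send_rows(
  translation=[
    [0, 0, 0],
    [0, 0, 0],
    [0, 0, 0],
    [0, 0, 0],
    [0, 0, 0],
  ],
  dr=[
    [0, 0, 0],
    [0, 0, 0],
    [0, 0, 0],
    [0, 0, 0],
    [0, 0, 0],
  ],
  grip=[70, 64, 60, 58, 56],
)

```text
clock: 5.48
position: [555.8, -257.0, 144.6]
ee_rot: [-0.554, 0.833, -0.0, 0.0]
contact_force: [0.2, -0.3, -0.7]
gripper_width: 56.0
```

```bash
python3 - <<'E'
from h import *
s=arm.read_state();print(s["clock"],s["position"],s["contact_force"],s["wrist_torque"],s["gripper_width"])
n="scene"
cv2.imwrite(f"pics/{n}2.png",arm.get_image(n)[:,:,::-1]);c=proj(n,[556,-258,160]);zoom(f"pics/{n}2.png",f"pics/{n}2z.png",c,36)
E
```

```text
5.475 [ 555.81600809 -257.01219048  144.56151805] [ 0.17273019 -0.34961461 -0.66994481] [-0.02215403  0.03411081  0.00122115] 56.0495698126206
pics/scene2z.png 245 221
```

View pics/scene2z.png

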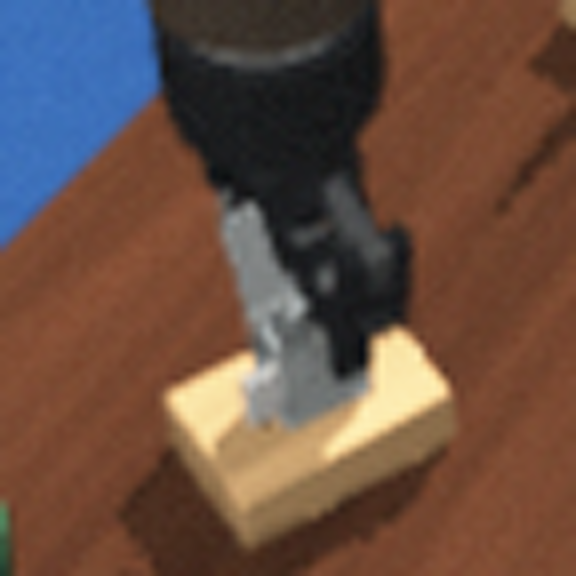

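```bash
python3 - <<'E'
from h import *
y=np.radians(-22.7);X=np.array([np.cos(y),np.sin(y),0]);Y=np.array([-np.sin(y),np.cos(y),0])
def z(p):return ((proj("scene",p)-[245,221])*8).round()
tcp=np.array([555.8,-257,0]);
for d in(28,35,42):
  for zz in(150,155):print(d,zz,[z(tcp+X*d+Y*k+[0,0,zz]).tolist() for k in(-11,0,11)])
for c in ([556.4,-256.5,0],[556.3,-258,0]):print("handle top",[z(np.array(c)+X*26+Y*k+[0,0,186]).tolist() for k in(-18,18)],"low",[z(np.array(c)+X*11+Y*k+[0,0,100]).tolist() for k in(-18,18)])
E
```

```text
28 150 [[309.0, 372.0], [336.0, 358.0], [363.0, 344.0]]
28 155 [[308.0, 363.0], [335.0, 349.0], [362.0, 335.0]]
35 150 [[319.0, 385.0], [346.0, 371.0], [373.0, 357.0]]
35 155 [[318.0, 377.0], [345.0, 363.0], [372.0, 349.0]]
42 150 [[329.0, 399.0], [356.0, 385.0], [383.0, 371.0]]
42 155 [[328.0, 391.0], [355.0, 376.0], [382.0, 362.0]]
handle top [[284.0, 315.0], [373.0, 269.0]] low [[280.0, 431.0], [366.0, 386.0]]
handle top [[281.0, 317.0], [371.0, 271.0]] low [[277.0, 434.0], [363.0, 389.0]]
```

The near finger's tip sits where the projection puts it, centred on the handle. Now I close it.

Call:
send_rows(
  translation=[
    [0, 0, 0],
    [0, 0, 0],
    [0, 0, 0],
    [0, 0, 0],
    [0, 0, 0],
  ],
  dr=[
    [0, 0, 0],
    [0, 0, 0],
    [0, 0, 0],
    [0, 0, 0],
    [0, 0, 0],
  ],
  grip=[52, 48, 44, 40, 36],
)

```text
clock: 6.15
position: [557.4, -257.7, 146.4]
ee_rot: [-0.554, 0.832, -0.002, 0.001]
contact_force: [1.1, -1.3, 6.8]
gripper_width: 36.0
```

Call:
send_rows(
  translation=[
    [0, 0, 0],
    [0, 0, 0],
    [0, 0, 0],
    [0, 0, 0],
    [0, 0, 0],
  ],
  dr=[
    [0, 0, 0],
    [0, 0, 0],
    [0, 0, 0],
    [0, 0, 0],
    [0, 0, 0],
  ],
  grip=[32, 28, 24, 20, 15],
)

```text
clock: 6.78
position: [557.6, -257.6, 145.8]
ee_rot: [-0.554, 0.832, -0.002, 0.001]
contact_force: [1.8, -0.5, 5.8]
gripper_width: 21.5
```

Call:
send_rows(
  translation=[
    [0, 0, 0],
    [0, 0, 0],
    [0, 0, 0],
    [0, 0, 0],
    [0, 0, 0],
  ],
  dr=[
    [0, 0, 0],
    [0, 0, 0],
    [0, 0, 0],
    [0, 0, 0],
    [0, 0, 0],
  ],
  grip=[12, 10, 10, 10, 10],
)

```text
clock: 7.4
position: [557.6, -257.6, 145.8]
ee_rot: [-0.554, 0.832, -0.002, 0.001]
contact_force: [2.7, -1.3, 5.4]
gripper_width: 21.6
```

```bash
python3 - <<'E'
from h import *
s=arm.read_state();print(s["clock"],s["position"],s["contact_force"],s["wrist_torque"],s["gripper_width"])
n="scene"
cv2.imwrite(f"pics/{n}3.png",arm.get_image(n)[:,:,::-1]);c=proj(n,[556,-258,150]);zoom(f"pics/{n}3.png",f"pics/{n}3z.png",c,36)
E
```

```text
7.4 [ 557.57398527 -257.56823977  145.82672366] [ 2.66833756 -1.29438291  5.41194047] [-0.30640473 -0.77861618  0.04437237] 21.62863205532259
pics/scene3z.png 245 223
```

View pics/scene3z.png

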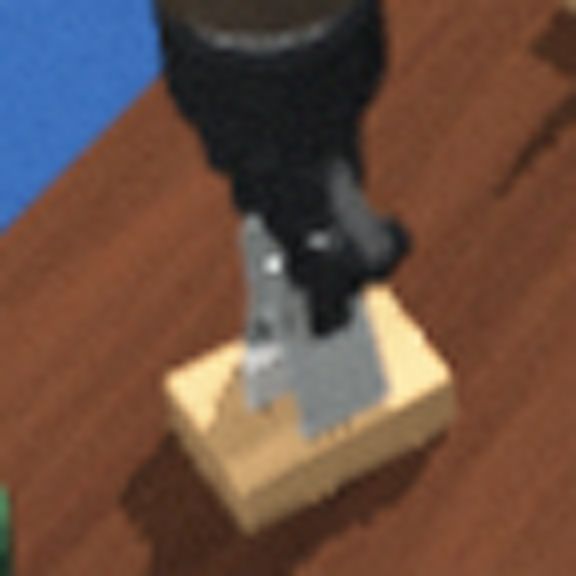

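The clip is open at the stop: the opening reads 21.6 mm, and the +x plate stands well clear of the tongue. I'll lift straight up.

Call:
send_rows(
  translation=[
    [0, 0, -2],
    [0, 0, -4],
    [0, 0, -8],
    [0, 0, -10],
    [0, 0, -12],
  ],
  dr=[
    [0, 0, 0],
    [0, 0, 0],
    [0, 0, 0],
    [0, 0, 0],
    [0, 0, 0],
  ],
  grip=[10, 10, 10, 10, 10],
)

```text
clock: 8.07
position: [555.6, -257.0, 181.0]
ee_rot: [-0.554, 0.833, 0.0, -0.0]
contact_force: [0.3, 0.5, -0.5]
gripper_width: 21.7
```

```bash
python3 - <<'E'
from h import *
s=arm.read_state();print(s["clock"],s["position"],s["contact_force"],s["wrist_torque"],s["gripper_width"])
n="scene"
cv2.imwrite(f"pics/{n}4.png",arm.get_image(n)[:,:,::-1]);c=proj(n,[556,-258,165]);zoom(f"pics/{n}4.png",f"pics/{n}4z.png",c,36)
E
```

```text
8.075 [ 555.58570568 -256.96430817  181.00306655] [ 0.2733705   0.52955896 -0.54965917] [0.01344514 0.01216654 0.03042938] 21.71180518869531
pics/scene4z.png 245 220
```

View pics/scene4z.png

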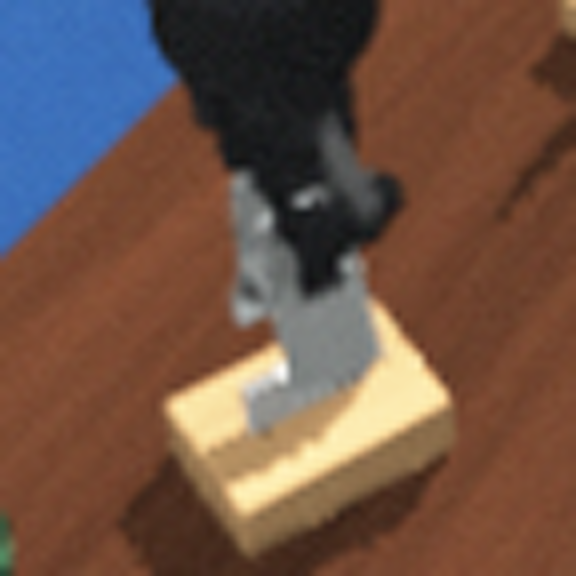

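The clip is held open clear of the block, which hasn't moved.

Call:
send_rows(
  translation=[
    [0, 0, -15],
    [0, 0, -20],
    [0, 0, -25],
    [0, 0, -25],
    [0, 0, -20],
  ],
  dr=[
    [0, 0, 0],
    [0, 0, 0],
    [0, 0, 0],
    [0, 0, 0],
    [0, 0, 0],
  ],
  grip=[10, 10, 10, 10, 10],
)

```text
clock: 8.75
position: [555.8, -257.0, 287.4]
ee_rot: [-0.554, 0.833, -0.001, 0.001]
contact_force: [-0.4, 0.5, -0.7]
gripper_width: 21.9
```

```bash
python3 plan.py 529 229.7 286 -10.7 20
```

```text
clock 8.75 pos [ 555.8 -257.   287.4] F [-0.4  0.5 -0.7] w 21.9 turn [ -0.09   0.   -12.02]
[[-21.9, 10.6, 0.1], [-22.0, 10.4, 0.1], [-22.1, 10.2, 0.1], [-22.3, 9.9, 0.1], [-22.4, 9.7, 0.1]]
[[-22.5, 9.5, 0.1], [-22.6, 9.2, 0.1], [-22.7, 9.0, 0.1], [-22.7, 8.8, 0.1], [-22.8, 8.5, 0.1]]
[[-22.9, 8.3, 0.1], [-23.0, 8.0, 0.1], [-23.1, 7.8, 0.1], [-23.2, 7.6, 0.1], [-23.3, 7.3, 0.1]]
[[-23.3, 7.1, 0.1], [-23.4, 6.8, 0.1], [-23.5, 6.6, 0.1], [-23.5, 6.3, 0.1], [-23.6, 6.1, 0.1]]
dr/row [-0.   0.  -0.6]
```

Call:
send_rows(
  translation=[
    [-12, 6, 0],
    [-22, 10, 0],
    [-23, 10, 0],
    [-24, 10, 0],
    [-24, 10, 0],
  ],
  dr=[
    [0, 0, -0.6],
    [0, 0, -0.6],
    [0, 0, -0.6],
    [0, 0, -0.6],
    [0, 0, -0.6],
  ],
  grip=[10, 10, 10, 10, 10],
)

```text
clock: 9.38
position: [550.2, -140.7, 284.2]
ee_rot: [-0.576, 0.817, 0.001, -0.001]
contact_force: [-0.0, 0.5, -0.7]
gripper_width: 21.6
```

Call:
send_rows(
  translation=[
    [-24, 10, 0],
    [-24, 10, 0],
    [-24, 9, 0],
    [-24, 9, 0],
    [-24, 9, 0],
  ],
  dr=[
    [0, 0, -0.6],
    [0, 0, -0.6],
    [0, 0, -0.6],
    [0, 0, -0.6],
    [0, 0, -0.6],
  ],
  grip=[10, 10, 10, 10, 10],
)

```text
clock: 10.0
position: [543.6, -12.2, 284.3]
ee_rot: [-0.597, 0.802, 0.001, -0.001]
contact_force: [0.0, 0.1, -0.2]
gripper_width: 21.6
```

Call:
send_rows(
  translation=[
    [-24, 8, 0],
    [-24, 8, 0],
    [-24, 8, 0],
    [-24, 8, 0],
    [-24, 7, 0],
  ],
  dr=[
    [0, 0, -0.6],
    [0, 0, -0.6],
    [0, 0, -0.6],
    [0, 0, -0.6],
    [0, 0, -0.6],
  ],
  grip=[10, 10, 10, 10, 10],
)

```text
clock: 10.62
position: [538.0, 113.6, 284.3]
ee_rot: [-0.618, 0.786, 0.001, -0.001]
contact_force: [1.2, -0.3, -1.2]
gripper_width: 21.8
```

```bash
python3 plan.py 529 229.7 286 -10.7 5
```

```text
clock 10.625 pos [538.  113.6 284.3] F [ 1.2 -0.3 -1.2] w 21.8 turn [ 0.11 -0.04 -2.96]
[[-22.1, 7.2, -0.3], [-22.2, 7.0, -0.3], [-22.3, 6.8, -0.3], [-22.3, 6.5, -0.3], [-22.4, 6.3, -0.3]]
dr/row [ 0.02 -0.01 -0.59]
```

Call:
send_rows(
  translation=[
    [-24, 7, 0],
    [-24, 7, 0],
    [-24, 7, 0],
    [-22, 6, 0],
    [-15, 5, -1],
  ],
  dr=[
    [0, 0, -0.6],
    [0, 0, -0.6],
    [0, 0, -0.6],
    [0, 0, -0.6],
    [0, 0, -0.6],
  ],
  grip=[10, 10, 10, 10, 10],
)

```text
clock: 11.25
position: [531.2, 227.0, 285.7]
ee_rot: [-0.639, 0.77, 0.0, -0.001]
contact_force: [0.1, -0.4, -0.8]
gripper_width: 22.0
```

```bash
python3 - <<'E'
from h import *
for n in("scene","top"):
  im=arm.get_image(n);s=arm.read_state()
  cv2.imwrite(f"pics/{n}5.png",im[:,:,::-1]);c=proj(n,[529,230,225]);zoom(f"pics/{n}5.png",f"pics/{n}5z.png",c,40,8)
  for t in("clip","lip_a","handle_a","card_tall_edge","card_tall"):
     print(n,t,[(round(d["confidence"],2),np.round(d["xyz"],1).tolist()) for d in arm.place_of(t,n)][:3])
E
python3 plan.py 529 229.7 286 -10.7 5
```

```text
pics/scene5z.png 322 104
scene clip [(0.64, [524.0, 234.5, 323.3]), (0.56, [532.3, 229.5, 276.0])]
scene lip_a [(0.76, [548.0, 221.6, 246.5]), (0.44, [517.4, 232.8, 242.6])]
scene handle_a [(0.63, [543.5, 228.0, 328.0]), (0.39, [523.2, 227.0, 326.4])]
scene card_tall_edge [(0.78, [524.3, 226.7, 189.5])]
scene card_tall [(0.86, [527.6, 231.3, 70.9])]
pics/top5z.png 198 169
top clip [(0.4, [530.4, 223.8, 281.5])]
top lip_a [(0.58, [516.2, 232.0, 237.7]), (0.5, [544.1, 222.9, 244.5])]
top handle_a [(0.49, [520.3, 230.8, 329.4]), (0.41, [540.8, 224.2, 331.0])]
top card_tall_edge [(0.63, [527.9, 225.8, 190.0])]
top card_tall [(0.82, [529.5, 230.3, 68.0])]
clock 11.85 pos [532.  225.3 286.4] F [ 0.5  0.6 -1. ] w 21.5 turn [-0.    0.01 -0.06]
[[-0.7, 0.7, 0.1], [-0.7, 0.7, 0.1], [-0.7, 0.7, 0.1], [-0.7, 0.7, 0.1], [-0.7, 0.7, 0.1]]
dr/row [-0.    0.   -0.01]
```

View pics/scene5z.png

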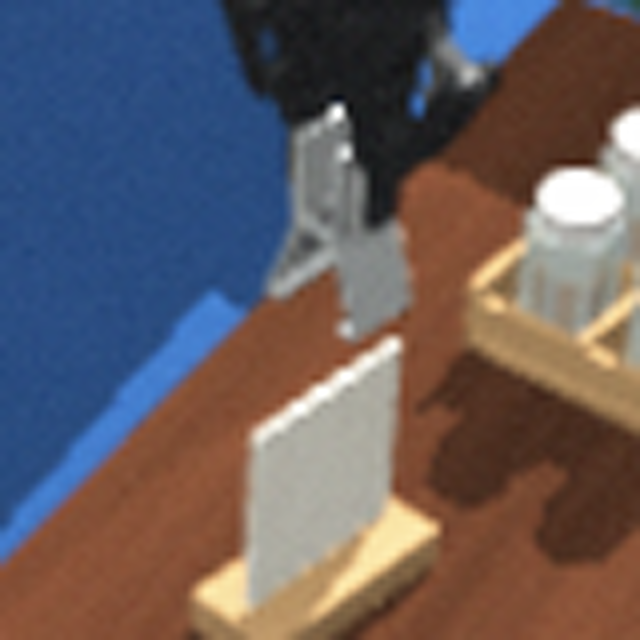

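View pics/top5z.png

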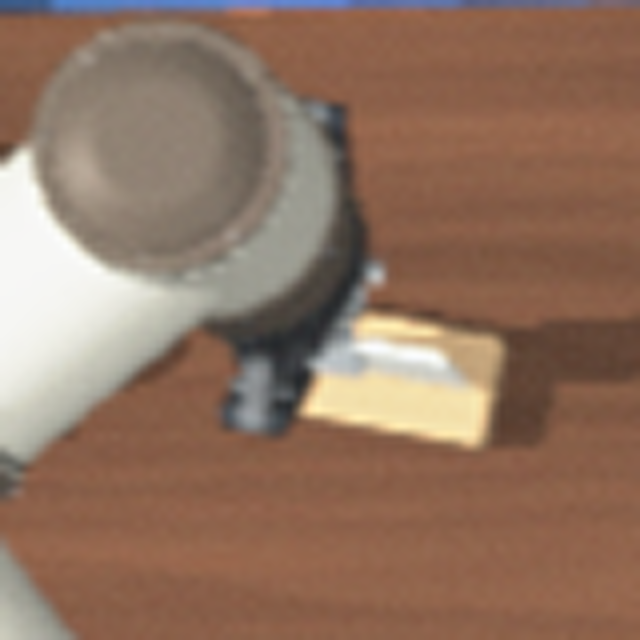

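The scene view shows the clip open above the tall card: lips near (300,280) and (375,320) in the zoom, card edge from (255,438) to (400,342). The networks put the pin about 5 mm below the TCP. I'll centre the clip and lower it to just above the edge.

Call:
send_rows(
  translation=[
    [-1, 1, 5],
    [-1, 1, 8],
    [-0.5, 1, 10],
    [0, 0.5, 10],
    [0, 0, 6],
  ],
  dr=[
    [0, 0, 0],
    [0, 0, 0],
    [0, 0, 0],
    [0, 0, 0],
    [0, 0, 0],
  ],
  grip=[10, 10, 10, 10, 10],
)

```text
clock: 12.48
position: [528.6, 228.7, 246.2]
ee_rot: [-0.638, 0.77, 0.0, -0.001]
contact_force: [1.2, -0.1, -0.9]
gripper_width: 21.3
```

```bash
python3 - <<'E'
from h import *
for n in("scene","top"):
  im=arm.get_image(n);s=arm.read_state()
  cv2.imwrite(f"pics/{n}6.png",im[:,:,::-1]);c=proj(n,[529,230,210]);zoom(f"pics/{n}6.png",f"pics/{n}6z.png",c,30,16 if n=="scene" else 8)
  for t in("clip","lip_a","handle_a","card_tall_edge"):
     print(n,t,[(round(d["confidence"],2),np.round(d["xyz"],1).tolist()) for d in arm.place_of(t,n)][:3])
E
python3 plan.py 529 228.5 213 -10.7 5
```

```text
pics/scene6z.png 332 117
scene clip [(0.73, [529.7, 231.2, 239.3])]
scene lip_a [(0.64, [514.7, 233.6, 202.1]), (0.57, [545.0, 225.4, 204.6])]
scene handle_a [(0.8, [539.1, 227.6, 289.0]), (0.67, [529.8, -573.7, 68.9]), (0.42, [521.3, 232.1, 290.1])]
scene card_tall_edge [(0.84, [526.9, 228.8, 187.9])]
pics/top6z.png 209 180
top clip [(0.36, [526.2, 229.3, 241.7])]
top lip_a [(0.49, [544.3, 227.4, 205.4]), (0.35, [514.1, 234.3, 201.7])]
top handle_a [(0.47, [537.5, 227.1, 290.8]), (0.39, [518.3, 231.6, 292.1])]
top card_tall_edge [(0.72, [529.6, 227.0, 194.3]), (0.21, [526.6, -569.9, 71.5])]
clock 12.975 pos [529.  228.9 247.6] F [ 0.9  0.6 -0.9] w 21.9 turn [-0.02  0.03 -0.03]
[[0.1, -0.0, 6.9], [0.1, -0.0, 6.9], [0.1, -0.0, 6.9], [0.1, -0.0, 6.9], [0.1, -0.0, 6.9]]
dr/row [-0.    0.01 -0.01]
```

View pics/scene6z.png

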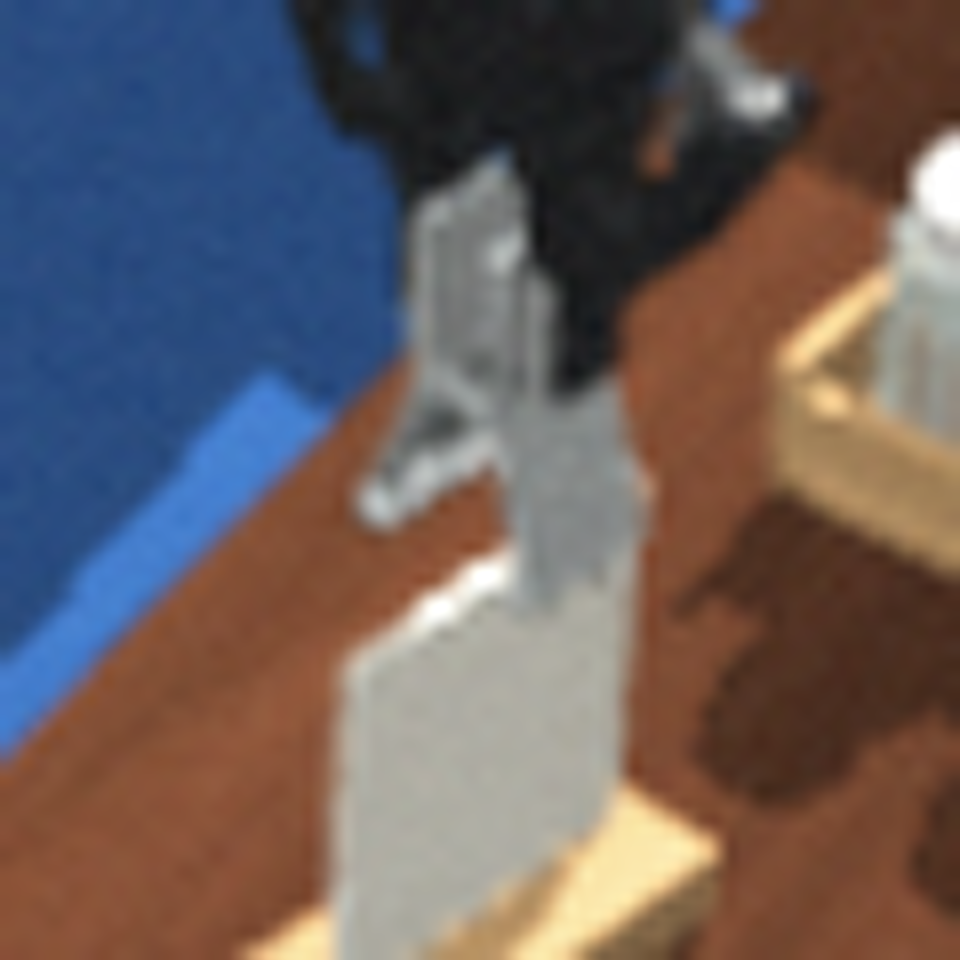

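The lips' midpoint is at (529.6, 230) and the card edge at (529, 229.7), so the clip is centred to within about 1 mm. I'll lower it gently by 34 mm.

Call:
send_rows(
  translation=[
    [0, 0, 4],
    [0, 0, 8],
    [0, 0, 9],
    [0, 0, 8],
    [0, 0, 5],
  ],
  dr=[
    [0, 0, 0],
    [0, 0, 0],
    [0, 0, 0],
    [0, 0, 0],
    [0, 0, 0],
  ],
  grip=[10, 10, 10, 10, 10],
)

```text
clock: 13.6
position: [528.7, 228.7, 212.4]
ee_rot: [-0.638, 0.77, 0.0, -0.001]
contact_force: [-0.4, 0.4, -1.3]
gripper_width: 21.7
```

```bash
python3 - <<'E'
from h import *
for n in("scene","top"):
  im=arm.get_image(n);s=arm.read_state()
  cv2.imwrite(f"pics/{n}7.png",im[:,:,::-1]);c=proj(n,[529,230,190]);zoom(f"pics/{n}7.png",f"pics/{n}7z.png",c,30,16 if n=="scene" else 10)
  for t in("clip","lip_a","handle_a","card_tall","clip_block","cup"):
     print(n,t,[(round(d["confidence"],2),np.round(d["xyz"],1).tolist()) for d in arm.place_of(t,n)][:3])
E
python3 plan.py 529 228.5 213 -10.7 5
```

```text
pics/scene7z.png 332 122
scene clip [(0.54, [529.1, 226.4, 201.8])]
scene lip_a [(0.73, [551.5, -258.5, 66.6]), (0.56, [545.2, 226.4, 172.7]), (0.53, [515.4, 232.4, 169.3])]
scene handle_a [(0.72, [540.3, 227.7, 254.5]), (0.66, [518.1, 234.4, 249.3])]
scene card_tall [(0.82, [529.0, 231.8, 71.0])]
scene clip_block [(0.78, [556.7, -258.4, 67.8]), (0.65, [543.2, 226.8, 254.5])]
scene cup [(0.77, [508.9, -414.2, 74.9]), (0.65, [545.6, 225.6, 173.7])]
pics/top7z.png 210 180
top clip [(0.36, [528.5, 232.8, 206.2])]
top lip_a [(0.74, [542.6, 226.5, 254.2]), (0.5, [514.0, 231.6, 169.3]), (0.4, [543.0, 224.9, 169.7])]
top handle_a [(0.62, [540.5, 227.1, 259.8]), (0.35, [520.5, 234.6, 258.9])]
top card_tall [(0.82, [531.8, 230.5, 66.7])]
top clip_block [(0.79, [556.5, -259.2, 69.1])]
top cup [(0.83, [509.3, -416.1, 68.8])]
clock 14.3 pos [529.  228.8 213.4] F [-0.2 -0.1 -1.3] w 21.8 turn [-0.01  0.01 -0.02]
[[0.1, -0.0, 0.1], [0.1, -0.0, 0.1], [0.1, -0.0, 0.1], [0.1, -0.0, 0.1], [0.1, -0.0, 0.1]]
dr/row [-0.  0. -0.]
```

View pics/scene7z.png

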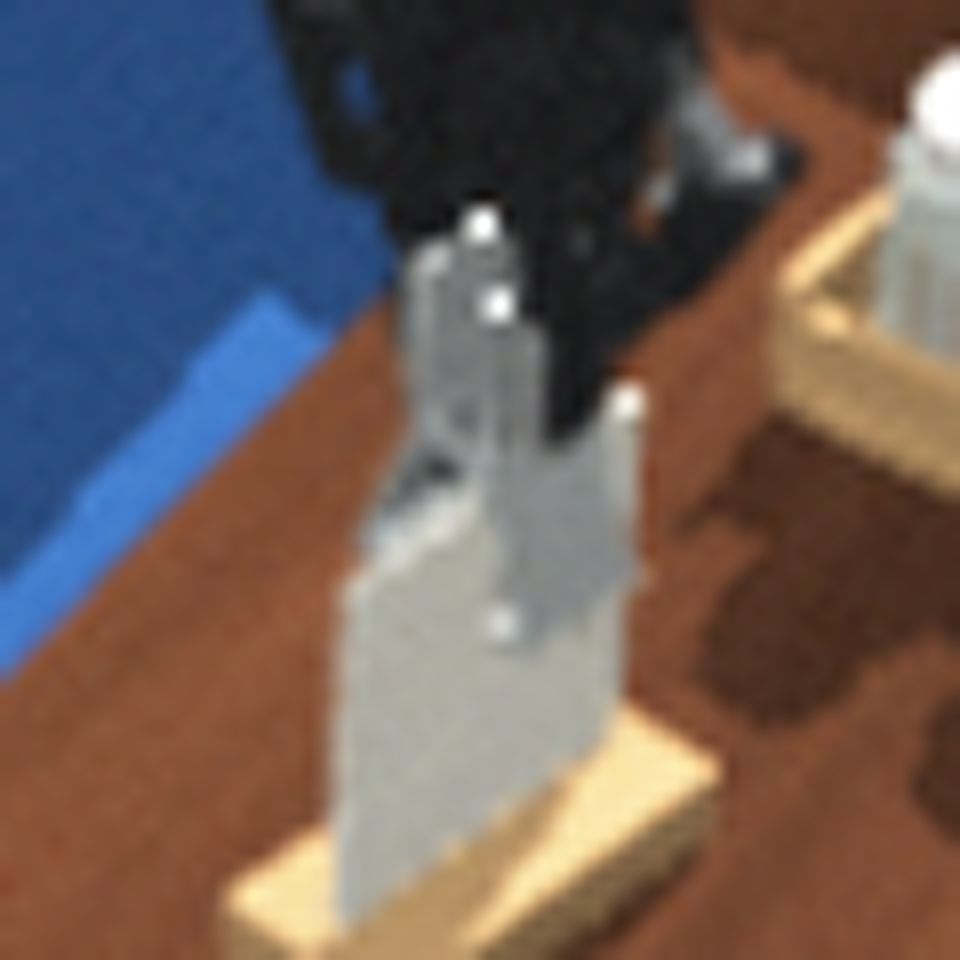

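View pics/top7z.png

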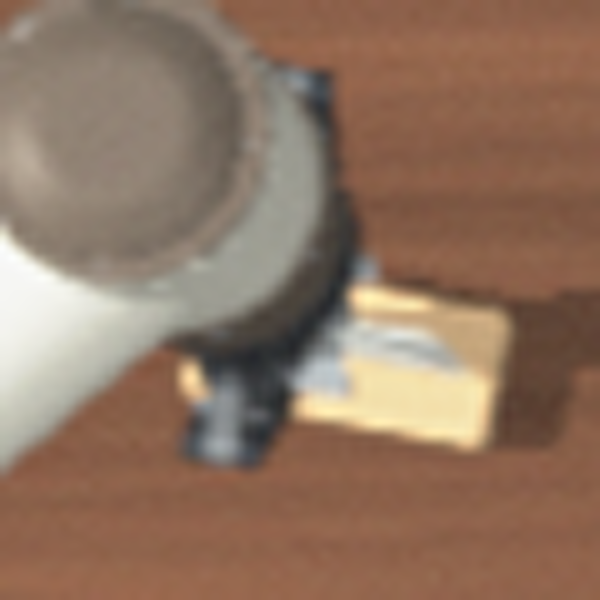

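View pics/scene7.png

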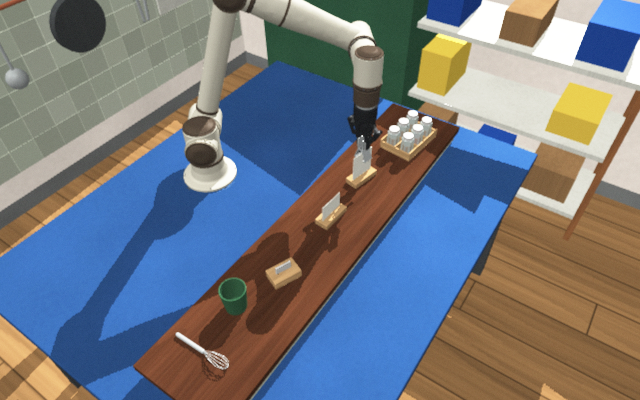

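```bash
python3 - <<'E'
from h import *
y=np.radians(-10.7);X=np.array([np.cos(y),np.sin(y),0]);Y=np.array([-np.sin(y),np.cos(y),0])
z=lambda p:((proj("scene",p)-[332,122])*16+7.5).round().tolist()
c=np.array([529,229.7,0])
print("card",[z(c+Y*k+[0,0,190]) for k in(-45,45)])
for zz in (166,169):print("near lip bottom outer",zz,[z(c+X*21+Y*k+[0,0,zz]) for k in(-18,18)])
E
```

```text
card [[350.0, 592.0], [634.0, 393.0]]
near lip bottom outer 166 [[506.0, 663.0], [618.0, 582.0]]
near lip bottom outer 169 [[507.0, 653.0], [619.0, 572.0]]
```

```bash
python3 - <<'E'
from bench import arm
print(arm.job_done())
s=arm.read_state();print(s["clock"],s["position"],s["contact_force"],s["gripper_width"])
E
```

```text
the job is handed in; nothing more can be done
None
the job is handed in; nothing more can be done
```

I pinched the clip open, lifted it straight off the tongue and carried it to the taller card. The arm is still holding it wide open astride the middle of the card's top edge. I handed the job in at 14.3 s on the robot's clock.

- **Clip open:** the finger opening is steady at about 21.8 mm. You gave 23 mm over the handles at the stop, so this reads about 1 mm under. The networks put the lips about 30 mm apart.
- **Position on the card:** the lips are centred at about (529.7, 229), within about 1 mm of the card edge at (529, 229.7). They hang about 20 mm below the edge, and the pin is about 18 mm above it.
- **Nothing touching the card:** the force reading is about 1 N, which is roughly the clip's own weight. In the picture, one jaw hangs down each side, clear of the card.
- **Everything else:** the block, tall card and cup were found within about 5 mm of where they started. The short card, whisk and rack look unmoved in the last picture, but I did not measure them again.
- **Checks that disagreed:** the networks gave a few false hits, such as a "lip" on the block, which I ignored. The near jaw's lip showed about 2 mm from its predicted place in the picture, which is within the camera error. The robot gave no reading after hand-in, so the final second is unchecked.

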